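# Seat the tube block on the shaker's locating pins and latch it

## Robot

A 6-joint arm with a two-finger parallel gripper is mounted at the origin on a cart in front of the work surface, level with it; the furniture and walls round the work are solid. World frame = base frame: x ahead of the robot, y to its left, z up, the work surface at z = 0. Lengths are in m, angles in rad, forces in N, time in s.
With the tool pointing down it reaches from about 0.275 to 0.85 m from the base axis. Payload 19 kg.
Tool frame: the origin (TCP) lies between the finger pads; the fingertips stand 25 mm ahead of it and the grasp point (between the pads) lies 6 mm ahead of it; z points along the fingers, y is the line along which they close (so a half turn about z gives the same grasp; the last joint's range is limited). The gripper opens to 85 mm and grips with 20 to 120 N. Pads are 22 mm wide; open, the fingers measure 114 mm over their backs; the gripper's body (76 mm by 85 mm) begins 54 mm behind the grasp point. The pads swing forward as they close: fully open they stand 13 mm farther back than shut.
Start: joints at [1.037, 0.15, 1.437, -0, 1.554, -0.134], TCP at [0.224, 0.53, 0.256] pointing down, gripper open.
Joint ranges: [-2.8, 2.8], [-0.68, 2.1], [0.12, 2.68], [-1.39, 4.53], [0.16, 2.79], [-2.81, 2.81]. Speed limits (rad/s): [1.89, 1.89, 2.22, 3.01, 3.01, 3.01].

## Interface

Orientations are given as a rotation vector (axis times angle).
In Python, from cell import arm gives the robot as it stands.
- The arm moves only by the tool play_rows, never from a script. Its argument "steps" is a list of rows, each an object with "slide": the shift along the world's x, y, z in mm, a list of three; "yaw": the turn about the world's z in degrees; "hand": the opening, from 0 (shut) to 1 (fully open). A call has exactly 10 rows; each row is the pose to reach, as a shift and turn from the pose commanded when the call began; what a row does not reach only later rows make up. A row lasts 1/12 s, in which the tool goes at most 41.7 mm and 7.16 degrees, less where a joint would pass 70% of its speed; a pose out of reach is approached as far as the arm can. A call with a gripper value outside its range is refused whole. The fingers move at their own pace and stop on an object; "grip_force" is the grip in N (left out, the last holds). Time passes only in rows, so rows that repeat a pose let the fingers close, or fill a call up. It gives the time, the measured TCP pose, the force, the opening and the grip force at its end, in the units of the state.
- arm.read_state(): the state, without advancing time (a new reading comes with each control period).
- arm.snapshot(name): name is "scene" or "side" or "wrist"; returns a dict with "color" (400x640x3 uint8, red, green, blue), "intrinsics" (3x3 intrinsics, pixels), "world_from_camera" (4x4, takes a point from camera to world coordinates). Camera axes: x right, y down, z forward; pixel columns grow to the right and rows downward; lengths in m; the calibration is good to about 2 mm. A picture is of the moment at which its call begins. There is no depth.
- arm.hand_in(): hands the job in; it is judged then, once.
The state is a dict: "clock": time; "qpos": joint angles; "dq": joint speeds; "joint_torque": joint torques, N m; "tcp_pos": TCP position; "ee_rot": TCP orientation; "ft_force": force on the tool from outside, world axes, zero at the start; "torque": the same for the moment, N m; "opening": finger opening in m; "grip_force": force on a finger pad.
Only numpy, scipy, OpenCV 4.12 (cv2) and the standard library are available. Lean on these libraries where they do the work, as an engineer would, in place of code of your own. Each camera call takes 0.05 s, during which the arm holds its last target. There are 200 camera calls.

## Task

Fit the loose aluminium tube block onto the tube shaker: set it gently on the carrier plate and nudge it about in light contact until its two bores drop over the two locating pins and it sits flat on the plate, then swing the red-knobbed latch all the way round so that its finger holds the block's foot. The plate has stopped somewhere a little off centre, so the pins must be found by feel; never push the block hard against the shaker, and leave the other things on the desk where they are.

Things in the scene. Friction and masses are not known exactly. Their poses are not given: they have to be found in the camera images.
- tube_block: the loose bare aluminium tube block, about 0.2 to 0.4 kg, upright on the desk: body 40 mm (its x) by 80 mm (its y) by 46 mm tall (z up), eight tube wells in the top, plain flat sides to grip across the 40 mm. At the foot of each end a ledge 9 mm thick, 36 mm wide, sticks out 10.5 mm (101 mm over both). Origin: centre of the underside. It fits the shaker either way round
- bore (a point): mouth of one of the two round bores in the block's underside, 11 mm across and 12 mm deep, at (0, +28, 0) mm in the block's frame; its twin is at (0, -28, 0)
- shaker: tube shaker, a white box fixed to the desk, 150 mm (its x) by 196 mm (its y); panel with display and black dial on its -x face. Origin: centre of its underside at desk height, z up. On top is a level black carrier plate, 104 by 176 mm, with two steel locating pins 56 mm apart along y, 9 mm thick, 9 mm tall, slightly bevelled
- plate_mid (a point): where a seated block's origin would be if the carrier plate stood centred: 68 mm above the shaker's origin, at plate-top height, shaker axes, pins at (0, +28) and (0, -28) mm from it. The plate with pins and latch really stopped up to 6 mm off in x and in y (not turned), unmeasured; it yields only to some 80 N sideways. A block not over the pins rides 9 mm higher on their tops
- latch (a joint): steel turn-latch on an upright pivot on the plate, rad: 0 open (knob toward the shaker's -x, finger to +x), grows clockwise seen from above to 1.571 locked (knob toward +y, finger to -y over the ledge of the seated block, 2.5 mm above it; a level block riding on the pins blocks it). Starts at 0 to 0.25; light friction, about 2 N at the knob; stays where left
- latch_pivot (a point): axis of the latch if the plate stood centred, at plate-top height: 72 mm along the shaker's +y from plate_mid (from a seated block's origin: the same, to 1 mm). The red upright knob stands 36 mm from the axis, 15 mm thick, its thick part 26 to 47 mm above the plate top; the lever arm under it tops out at 18 mm
- slide_box: bystander, to be left alone: small white cardboard box of slides with a red and white label, 79 x 31 x 24 mm, lying on the desk
- counter: bystander, to be left alone: round white hand tally counter, 52 x 44 x 21 mm, lying on the desk
- beaker: bystander, to be left alone: white plastic beaker, 45 mm across, 54 mm tall
- blue_bottle: bystander, to be left alone: small brown-tinted bottle with a black cap and a blue label, 26 mm across, 62 mm tall
- white_bottle: bystander, to be left alone: small white dropper bottle with a green label, 30 mm across, 76 mm tall
- petri: bystander, to be left alone: flat round petri dish with lid, 62 mm across, 15 mm tall
- tweezers: bystander, to be left alone: steel tweezers lying flat, 120 x 12 x 8 mm

How it is judged:
By the outcome, as a careful person would: the job done as asked, in the order asked, and still so for the second after the job is handed in, with the robot touching nothing.
It also fails if it takes over 69 s, if anything falls off the work surface, if the arm or the gripper's body presses on something with over 40 N, if the wrist force passes 120 N, or if a joint passes its speed limit or range.

## Working session

There is one attempt and no reset: what is moved stays moved. The work goes in short steps, Python scripts to look and compute and a tool call to move; the robot and the scene stay as the last step left them, time stands still between calls to the robot, and variables do not carry over. Pictures are saved under pics/ and viewed, at most 11 in all, crops included, and the job is handed in when it is done.

Besides the shell and the picture viewer there is one more tool, called as name(argument=value, ...) on one line, values as JSON. play_rows: Moves the arm, as the interface text tells. Its arguments: {"type":"object","properties":{"steps":{"type":"array","items":{"type":"object","properties":{"slide":{"type":"array","items":{"type":"number"}},"yaw":{"type":"number"},"hand":{"type":"number"}}}},"grip_force":{"type":"number"}},"required":["steps"]}

```bash
mkdir -p pics
cat > h.py <<'E'
import numpy as np, cv2
from cell import arm
def snap(n,f):
    s=arm.snapshot(n); cv2.imwrite('pics/'+f+'.png',s['color'][:,:,::-1]); np.savez('pics/'+f,K=s['intrinsics'],T=s['world_from_camera']); return s
def pt(f,u,v,z):
    d=np.load('pics/'+f+'.npz'); K,T=d['K'],d['T']
    r=T[:3,:3]@np.linalg.inv(K)@[u,v,1]; o=T[:3,3]; return (o+r*(z-o[2])/r[2])
def px(f,p):
    d=np.load('pics/'+f+'.npz'); K,T=d['K'],d['T']
    c=np.linalg.inv(T)@np.r_[p,1]; q=K@c[:3]; return q[:2]/q[2]
E
python3 - <<'E'
from h import *
snap('scene','s1');snap('side','d1')
print(arm.read_state())
print(np.load('pics/s1.npz')['T'],np.load('pics/d1.npz')['T'])
E
```

```text
{'clock': 0.1, 'qpos': array([ 1.03703488e+00,  1.50884561e-01,  1.43798577e+00,  1.71246914e-05,
        1.55381353e+00, -1.34018776e-01]), 'dq': array([-0.00022936, -0.00063313, -0.00253407, -0.0008919 , -0.00086433,
       -0.00188884]), 'joint_torque': array([ 3.57201963e-03, -7.14370894e+01, -5.71797752e+01, -1.15927655e-04,
        7.04197126e-03, -1.30958792e-04]), 'tcp_pos': array([0.22369306, 0.52947223, 0.25575576]), 'ee_rot': array([-6.23668120e-01, -3.07868340e+00,  1.61039195e-03]), 'ft_force': array([-1.14491184, -0.79894017, -0.78465339]), 'torque': array([-0.01198092,  0.00986218, -0.02620704]), 'grip_force': 0.0, 'opening': 0.08565643192682625}
[[-0.75051534  0.57630545 -0.32341729  0.99609185]
 [ 0.6608278   0.65019549 -0.37490326  0.55742024]
 [-0.00577433 -0.49509378 -0.86882035  1.14672491]
 [ 0.          0.          0.          1.        ]] [[ 0.93891773  0.27154418 -0.21141726  0.89931101]
 [ 0.34394743 -0.76107117  0.5499735  -0.71877846]
 [-0.01156148 -0.58909629 -0.80798013  1.25516231]
 [ 0.          0.          0.          1.        ]]
```

View pics/s1.png

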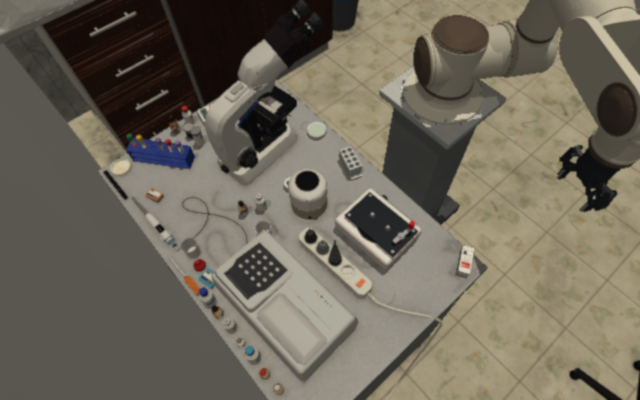

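View pics/d1.png

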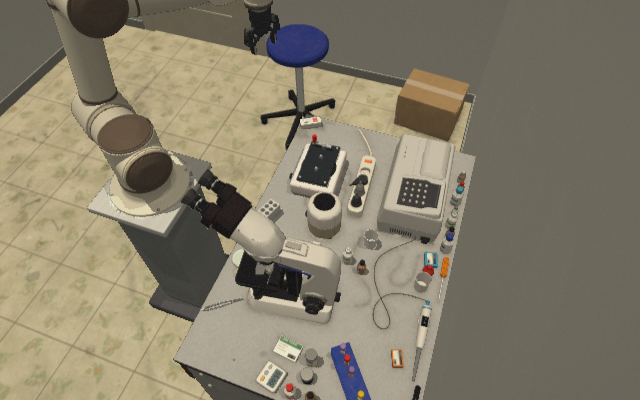

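Run:
```python
from h import *
a=cv2.imread('pics/s1.png')[140:280,315:435];b=cv2.imread('pics/d1.png')[110:230,250:350]
A=cv2.resize(a,None,fx=4,fy=4,interpolation=2);B=cv2.resize(b,None,fx=3.2,fy=3.2,interpolation=2)
o=np.zeros((560,800,3),np.uint8);o[:,:480]=A;o[:384,480:]=B;cv2.imwrite('pics/c1.png',o)
for f,u,v,z in (('s1',350,163,.046),('d1',270,210,.046),('s1',379,228,.068),('d1',320,167,.068),('s1',411,224,.105),('d1',314,138,.105)): print(pt(f,u,v,z))
```

```text
[0.45565633 0.02623783 0.046     ]
[0.45521109 0.01144054 0.046     ]
[0.5516502  0.24469218 0.068     ]
[0.55107352 0.21568698 0.068     ]
[0.49607177 0.3025923  0.105     ]
[0.49862853 0.30096927 0.105     ]
```

View pics/c1.png

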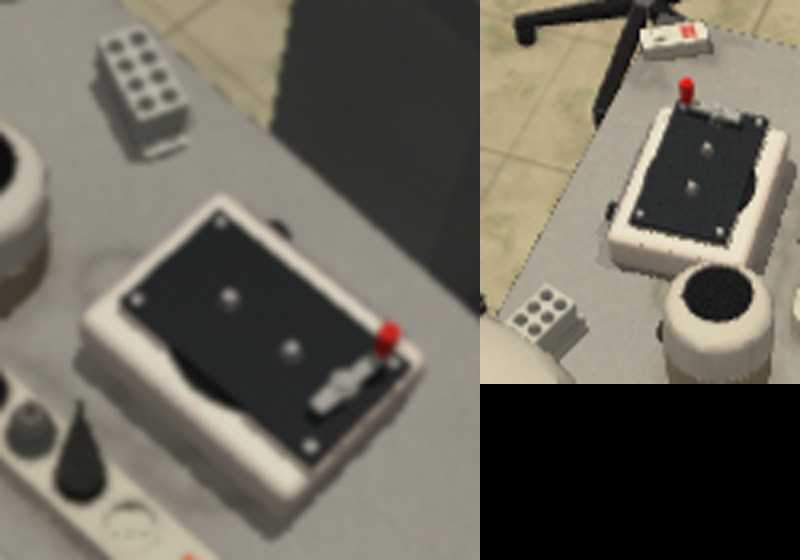

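Run:
```python
from h import *
S=lambda u,v,z:pt('s1',315+u/4,140+v/4,z)
D=lambda u,v,z:pt('d1',250+(u-480)/3.2,110+v/3.2,z)
for n,a in (('pinA',S(230,298,.077)),('pinB',S(291,349,.077)),('pB',D(707,149,.077)),('pA',D(691,188,.077)),('knob',S(390,330,.113)),('knobd',D(687,84,.113)),('piv',S(346,382,.08)),
 ('wells',S(116,47,.046)),('',S(137,38,.046)),('',S(146,104,.046)),('',S(168,95,.046)),('frontbox corner',S(220,197,.06)),('',S(422,362,.06)),('',S(290,505,.06)),('',S(85,320,.06)),('d wells',D(520,326,.046)),('',D(532,336,.046)),('',D(547,291,.046)),('',D(563,303,.046))): print(n,a.round(4))
from scipy.spatial.transform import Rotation as R
s=arm.read_state();print(R.from_rotvec(s['ee_rot']).as_matrix().round(3))
w=arm.snapshot('wrist');T=w['world_from_camera'];print(T.round(3),w['intrinsics'])
```

```text
pinA [0.5399 0.2064 0.077 ]
pinB [0.5363 0.2612 0.077 ]
pB [0.541 0.253 0.077]
pA [0.5436 0.197  0.077 ]
knob [0.4938 0.3041 0.113 ]
knobd [0.5008 0.3023 0.113 ]
piv [0.5276 0.3033 0.08  ]
wells [ 0.4413 -0.0163  0.046 ]
 [ 0.4236 -0.0119  0.046 ]
 [0.4596 0.0372 0.046 ]
 [0.4418 0.0421 0.046 ]
frontbox corner [0.4812 0.1375 0.06  ]
 [0.4696 0.3222 0.06  ]
 [0.6093 0.3358 0.06  ]
 [0.6191 0.1471 0.06  ]
d wells [ 0.4356 -0.0033  0.046 ]
 [ 0.4517 -0.0103  0.046 ]
 [0.4438 0.0452 0.046 ]
 [0.4649 0.037  0.046 ]
[[-0.921  0.389 -0.001]
 [ 0.389  0.921 -0.001]
 [ 0.    -0.001 -1.   ]]
[[ 0.389  0.877  0.281  0.152]
 [ 0.921 -0.371 -0.118  0.56 ]
 [ 0.001  0.304 -0.953  0.373]
 [ 0.     0.     0.     1.   ]] [[330.30007792   0.         312.41951269]
 [  0.         330.30007792 200.59421883]
 [  0.           0.           1.        ]]
```

Run:
```python
from h import *
def ray(f,u,v):
    d=np.load('pics/'+f+'.npz');r=d['T'][:3,:3]@np.linalg.inv(d['K'])@[u,v,1];return d['T'][:3,3],r/np.linalg.norm(r)
def tri(p,q):
    A=np.zeros((3,3));b=np.zeros(3)
    for f,c in (('s1',p),('d1',q)):
        o,r=ray(f,*c);M=np.eye(3)-np.outer(r,r);A+=M;b+=M@o
    return np.linalg.solve(A,b).round(3)
print('eyepieces',tri((300,28),(205,200)),'head',tri((250,85),(295,245)),'mug top',tri((309,183),(324,207)), 'petri',tri((316,130),(238,258)))
```

```text
eyepieces [ 0.422 -0.213  0.372] head [ 0.625 -0.206  0.292] mug top [0.625 0.035 0.117] petri [ 0.425 -0.163  0.005]
```

play_rows(steps=[{"slide": [10, -35, 4], "yaw": -7}, {"slide": [25, -75, 4], "yaw": -14}, {"slide": [40, -115, 4], "yaw": -21}, {"slide": [60, -155, 4], "yaw": -28}, {"slide": [80, -195, 4], "yaw": -35}, {"slide": [100, -230, 4], "yaw": -42}, {"slide": [120, -265, 4], "yaw": -49}, {"slide": [140, -300, 4], "yaw": -56}, {"slide": [160, -335, 4], "yaw": -63}, {"slide": [180, -370, 4], "yaw": -70}])

```text
$.steps[0]: bad value
```

play_rows(grip_force=40, steps=[{"slide": [10, -35, 4], "yaw": -7, "hand": 1}, {"slide": [25, -75, 4], "yaw": -14, "hand": 1}, {"slide": [40, -115, 4], "yaw": -21, "hand": 1}, {"slide": [60, -155, 4], "yaw": -28, "hand": 1}, {"slide": [80, -195, 4], "yaw": -35, "hand": 1}, {"slide": [100, -230, 4], "yaw": -42, "hand": 1}, {"slide": [120, -265, 4], "yaw": -49, "hand": 1}, {"slide": [140, -300, 4], "yaw": -56, "hand": 1}, {"slide": [160, -335, 4], "yaw": -63, "hand": 1}, {"slide": [180, -370, 4], "yaw": -70, "hand": 1}])

```text
clock: 0.98
tcp_pos: [0.4034, 0.1589, 0.2604]
ee_rot: [2.283, 2.158, 0.0]
ft_force: [0.8, 1.1, -0.7]
opening: 0.0851
grip_force: 0.0
```

Run:
```python
from h import *
s=arm.read_state();print(s['tcp_pos'],s['qpos'])
w=snap('wrist','w1')
for p in ((.540,.229,.077),(.445,.015,.046)): print(px('w1',p))
```

```text
[0.40344516 0.1588623  0.26037384] [ 1.96992214e-01 -1.51719720e-01  1.73120520e+00  9.18316386e-05
  1.56182537e+00  2.53687529e-01]
[464.72798752  95.62165451]
[355.19888428 293.93248454]
```

View pics/w1.png

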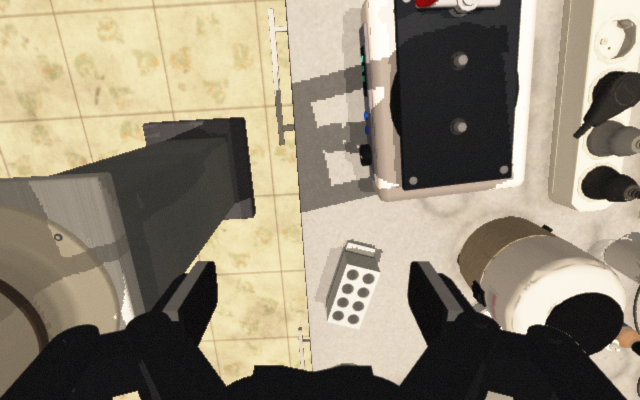

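```bash
python3 - <<'E'
from h import *
P=lambda u,v,z:pt('w1',u,v,z)
a,b=P(460,60,.077),P(460,127,.077);print(a,b,(a+b)/2,np.degrees(np.arctan2(-(a-b)[0],(a-b)[1])),np.hypot(*(a-b)[:2]))
W=[P(*q,.046) for q in ((352,275),(369,279),(339,315),(353,319))];print(np.array(W),np.mean(W,0))
d=W[0]+W[1]-W[2]-W[3];print(np.degrees(np.arctan2(-d[0],d[1])),np.linalg.norm(d)/2)
print('pivot',P(461,8,.088))
for q in ((373,195),(368,2),(523,183)): print('box',P(*q,.06))
E
python3 - <<'E'
import cv2,sys;sys.path.insert(0,'.')
i=cv2.imread('pics/w1.png')
a=cv2.resize(i[230:340,315:395],None,fx=5,fy=5,interpolation=2);b=cv2.resize(i[0:140,395:525],None,fx=3,fy=3,interpolation=2)
import numpy as np
o=np.zeros((550,800,3),np.uint8);o[:,:400]=a;o[:420,405:795]=b;cv2.imwrite('pics/c2.png',o)
E
```

```text
[0.53365286 0.25800948 0.077     ] [0.53799508 0.20235757 0.077     ] [0.53582397 0.23018353 0.077     ] 4.461443325330517 0.05582105211574175
[[ 0.44180391  0.04002009  0.046     ]
 [ 0.461065    0.03375658  0.046     ]
 [ 0.42532655 -0.01271207  0.046     ]
 [ 0.44178581 -0.01927448  0.046     ]] [0.44249532 0.01044753 0.046     ]
-18.679424810265036 0.05582202039120717
pivot [0.52689573 0.29477332 0.088     ]
box [0.46329308 0.13801181 0.06      ]
box [0.45925594 0.30939373 0.06      ]
box [0.61215278 0.14201718 0.06      ]
```

View pics/c2.png

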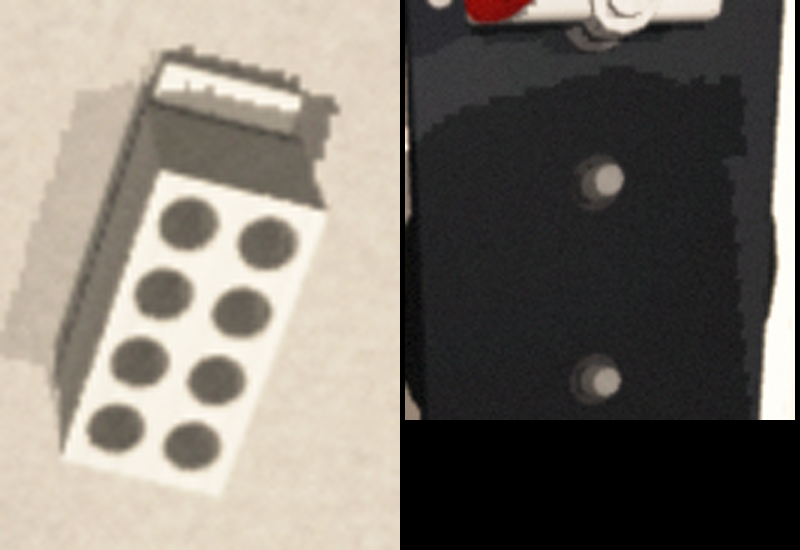

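Run:
```python
from h import *
P=lambda u,v,z:pt('w1',395+(u-405)/3-.3,v/3-.3,z)
Q=lambda u,v,z:pt('w1',315+u/5-.4,230+v/5-.4,z)
a,b=P(609,181,.077),P(606,381,.077);d=a-b;print(a,b,(a+b)/2,np.degrees(np.arctan2(-d[0],d[1])),np.linalg.norm(d))
W=[Q(*q,.046) for q in ((160,170),(327,208),(62,457),(222,495))];d=W[0]+W[1]-W[2]-W[3];print(np.mean(W,0),np.degrees(np.arctan2(-d[0],d[1])),np.linalg.norm(d)/2)
W=[Q(*q,.046) for q in ((188,223),(267,243),(115,428),(192,445))];d=W[0]+W[1]-W[2]-W[3];print(np.mean(W,0),np.degrees(np.arctan2(-d[0],d[1])),np.linalg.norm(d)/2)
d=W[1]+W[3]-W[0]-W[2];print(np.degrees(np.arctan2(d[1],d[0])))
from scipy.spatial.transform import Rotation as R
s=arm.read_state();M=R.from_rotvec(s['ee_rot']).as_matrix();print(M.round(3),np.degrees(np.arctan2(M[1,1],M[0,1])))
```

```text
[0.53592665 0.25785464 0.077     ] [0.53949051 0.20253566 0.077     ] [0.53770858 0.23019515 0.077     ] 3.6861116278081765 0.055433654422213506
[0.44226883 0.01105415 0.046     ] -18.285359180425317 0.07984319614804665
[0.4418601  0.01107108 0.046     ] -18.76670147049568 0.0567677406022277
-18.412325260485282
[[ 0.071  0.997  0.001]
 [ 0.997 -0.071 -0.003]
 [-0.002  0.001 -1.   ]] -4.09247021164866
```

play_rows(steps=[{"slide": [8, -30, -10], "yaw": -4, "hand": 1}, {"slide": [16, -60, -20], "yaw": -8, "hand": 1}, {"slide": [24, -90, -40], "yaw": -12, "hand": 1}, {"slide": [32, -120, -70], "yaw": -14.5, "hand": 1}, {"slide": [38.5, -148, -100], "yaw": -14.5, "hand": 1}, {"slide": [38.5, -148, -130], "yaw": -14.5, "hand": 1}, {"slide": [38.5, -148, -150], "yaw": -14.5, "hand": 1}, {"slide": [38.5, -148, -160], "yaw": -14.5, "hand": 1}, {"slide": [38.5, -148, -160], "yaw": -14.5, "hand": 1}, {"slide": [38.5, -148, -160], "yaw": -14.5, "hand": 1}])

```text
clock: 1.87
tcp_pos: [0.4418, 0.0131, 0.1009]
ee_rot: [-2.532, -1.86, -0.0]
ft_force: [-0.3, -0.7, 0.8]
opening: 0.0853
grip_force: 0.0
```

```bash
cat >> h.py <<'E'
from scipy.spatial.transform import Rotation as R
def st():
    s=arm.read_state();M=R.from_rotvec(s['ee_rot']).as_matrix()
    print(s['clock'],'tcp',(1e3*s['tcp_pos']).round(1),'yaw',np.degrees(np.arctan2(M[1,1],M[0,1])).round(2),'F',s['ft_force'].round(1),'T',s['torque'].round(2),'op',round(s['opening'],4),'g',round(s['grip_force'],1),'q6',s['qpos'][5].round(2));return s
E
python3 - <<'E'
from h import *
st();snap('wrist','w2')
E
```

```text
1.8667 tcp [441.8  13.1 100.9] yaw -17.38 F [-0.3 -0.7  0.8] T [-0.   -0.02 -0.02] op 0.0853 g 0.0 q6 0.16
```

View pics/w2.png

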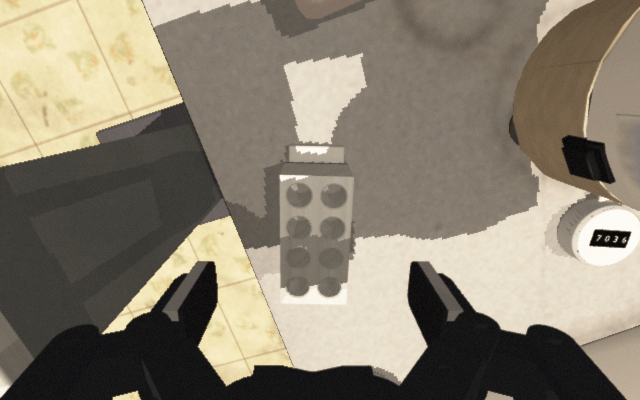

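Run:
```python
from h import *
W=[pt('w2',*q,.046) for q in ((280,178),(353,178),(281,304),(347,304))];d=W[0]+W[1]-W[2]-W[3];print(np.mean(W,0),np.degrees(np.arctan2(-d[0],d[1])),np.linalg.norm(d)/2)
```

```text
[0.44216404 0.00902493 0.046     ] -18.264969210114103 0.07878411015331914
```

play_rows(grip_force=45, steps=[{"slide": [0, -1.5, -20], "yaw": -1, "hand": 1}, {"slide": [0, -1.5, -40], "yaw": -1, "hand": 1}, {"slide": [0, -1.5, -56], "yaw": -1, "hand": 1}, {"slide": [0, -1.5, -64], "yaw": -1, "hand": 1}, {"slide": [0, -1.5, -64], "yaw": -1, "hand": 1}, {"slide": [0, -1.5, -64], "yaw": -1, "hand": 0.2}, {"slide": [0, -1.5, -64], "yaw": -1, "hand": 0.2}, {"slide": [0, -1.5, -64], "yaw": -1, "hand": 0.2}, {"slide": [0, -1.5, -64], "yaw": -1, "hand": 0.2}, {"slide": [0, -1.5, -64], "yaw": -1, "hand": 0.2}])

```text
clock: 2.75
tcp_pos: [0.4422, 0.0113, 0.0373]
ee_rot: [2.547, 1.837, 0.002]
ft_force: [-2.4, 0.7, 10.9]
opening: 0.0394
grip_force: 45.3
```

Run:
```python
from h import *
st()
```

```text
2.75 tcp [442.2  11.3  37.3] yaw -18.4 F [-2.4  0.7 10.9] T [ 0.07  0.55 -0.03] op 0.0394 g 45.3 q6 0.17
```

play_rows(steps=[{"slide": [0, 0, 3], "yaw": 0, "hand": 0.2}, {"slide": [0, 0, 10], "yaw": 0, "hand": 0.2}, {"slide": [0, 0, 25], "yaw": 0, "hand": 0.2}, {"slide": [0, 0, 45], "yaw": 2, "hand": 0.2}, {"slide": [0, 5, 65], "yaw": 6, "hand": 0.2}, {"slide": [6, 15, 80], "yaw": 10, "hand": 0.2}, {"slide": [15, 35, 95], "yaw": 14, "hand": 0.2}, {"slide": [27, 65, 105], "yaw": 18, "hand": 0.2}, {"slide": [38, 95, 110], "yaw": 20, "hand": 0.2}, {"slide": [50, 120, 110], "yaw": 22, "hand": 0.2}])

```text
clock: 3.58
tcp_pos: [0.4923, 0.1332, 0.1483]
ee_rot: [2.148, 2.291, 0.003]
ft_force: [0.3, -0.4, -3.2]
opening: 0.0392
grip_force: 46.3
```

Run:
```python
from h import *
st();snap('wrist','w3');print(px('w3',[.5361,.258,.077]))
```

```text
3.5833 tcp [492.3 133.2 148.3] yaw 3.7 F [ 0.3 -0.4 -3.2] T [-0.02 -0.07  0.03] op 0.0392 g 46.3 q6 0.05
[414.75975669   4.38168857]
```

View pics/w3.png

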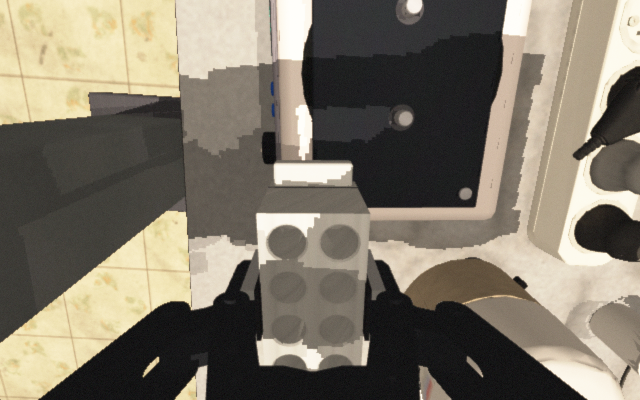

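Run:
```python
from h import *
s=st();zb=s['tcp_pos'][2]-.0373;t=s['tcp_pos']
a,b=pt('w3',415,5.5,.077),pt('w3',404,117.5,.077);d=a-b;c=(a+b)/2;y=np.degrees(np.arctan2(-d[0],d[1]));print(a,b,c,y,np.linalg.norm(d))
e=np.radians(3.7);uy=np.array([-np.sin(e),np.cos(e),0])
for n,p,q,z,off in (('wells',(287,242),(340,241),.046,.0284),('topedge',(257,213),(369,212),.046,.04),('ledge',(275,163),(352,162),.009,.0505),('ledgefoot',(273,186),(353,186),.009,.04)):
    A,B=pt('w3',*p,zb+z),pt('w3',*q,zb+z);v=B-A;print(n,((A+B)/2-off*uy)[:2]-t[:2],np.linalg.norm(v),np.degrees(np.arctan2(v[1],v[0])))
print(c-t)
```

```text
3.6333 tcp [493.6 136.2 147.6] yaw 3.92 F [-4.3  1.5 -5.1] T [ 0.09  0.29 -0.01] op 0.0395 g 46.6 q6 0.05
[0.53630041 0.25751265 0.077     ] [0.53891441 0.20251604 0.077     ] [0.53760741 0.23001435 0.077     ] 2.7212320574088795 0.05505869623973148
wells [-0.00104131 -0.00407147] 0.019221282747672062 4.81675222629611
topedge [-0.00119854 -0.00452167] 0.03946716666740536 4.194451598176688
ledge [-0.00083185 -0.00438379] 0.03460750868301932 4.429070133649207
ledgefoot [-0.001013   -0.00482386] 0.03675427916154762 3.664760395488529
[ 0.0439723   0.0937957  -0.07063747]
```

play_rows(steps=[{"slide": [10, 20, 0], "yaw": 0, "hand": 0.2}, {"slide": [20, 40, 0], "yaw": 0, "hand": 0.2}, {"slide": [30, 60, 0], "yaw": 0, "hand": 0.2}, {"slide": [38, 78, -5], "yaw": 0, "hand": 0.2}, {"slide": [43, 90, -10], "yaw": 0, "hand": 0.2}, {"slide": [45, 98, -17], "yaw": 0, "hand": 0.2}, {"slide": [45, 100, -24], "yaw": 0, "hand": 0.2}, {"slide": [45, 100, -26], "yaw": 0, "hand": 0.2}, {"slide": [45, 100, -26], "yaw": 0, "hand": 0.2}, {"slide": [45, 100, -26], "yaw": 0, "hand": 0.2}])

```text
clock: 4.47
tcp_pos: [0.5364, 0.2306, 0.1204]
ee_rot: [-2.151, -2.289, 0.001]
ft_force: [0.3, 0.5, -3.8]
opening: 0.0391
grip_force: 46.7
```

Run:
```python
from h import *
st();arm.snapshot('side');st();snap('side','d2');snap('wrist','w4')
```

```text
4.4667 tcp [536.4 230.6 120.4] yaw 3.56 F [ 0.3  0.5 -3.8] T [ 0.04  0.01 -0.02] op 0.0391 g 46.7 q6 0.21
4.5167 tcp [536.6 230.7 120.6] yaw 3.55 F [-0.3 -0.2 -2.5] T [ 0.02 -0.    0.06] op 0.0398 g 46.7 q6 0.21
```

play_rows(steps=[{"slide": [0.8, 0.7, -1], "yaw": 0, "hand": 0.2}, {"slide": [0.8, 0.7, -2], "yaw": 0, "hand": 0.2}, {"slide": [0.8, 0.7, -3], "yaw": 0, "hand": 0.2}, {"slide": [0.8, 0.7, -4], "yaw": 0, "hand": 0.2}, {"slide": [0.8, 0.7, -5], "yaw": 0, "hand": 0.2}, {"slide": [0.8, 0.7, -5.5], "yaw": 0, "hand": 0.2}, {"slide": [0.8, 0.7, -6], "yaw": 0, "hand": 0.2}, {"slide": [0.8, 0.7, -6.5], "yaw": 0, "hand": 0.2}, {"slide": [0.8, 0.7, -7], "yaw": 0, "hand": 0.2}, {"slide": [0.8, 0.7, -7], "yaw": 0, "hand": 0.2}])

```text
clock: 5.45
tcp_pos: [0.5374, 0.2321, 0.1132]
ee_rot: [-2.151, -2.29, 0.0]
ft_force: [0.2, -0.1, -3.5]
opening: 0.0393
grip_force: 46.7
```

Run:
```python
from h import *
st()
```

```text
5.45 tcp [537.4 232.1 113.2] yaw 3.6 F [ 0.2 -0.1 -3.5] T [-0.04 -0.03 -0.01] op 0.0393 g 46.7 q6 0.21
```

play_rows(steps=[{"slide": [0, 0, -0.3], "yaw": 0, "hand": 0.2}, {"slide": [0, 0, -0.6], "yaw": 0, "hand": 0.2}, {"slide": [0, 0, -0.9], "yaw": 0, "hand": 0.2}, {"slide": [0, 0, -1.2], "yaw": 0, "hand": 0.2}, {"slide": [0, 0, -1.5], "yaw": 0, "hand": 0.2}, {"slide": [0, 0, -1.8], "yaw": 0, "hand": 0.2}, {"slide": [0, 0, -2], "yaw": 0, "hand": 0.2}, {"slide": [0, 0, -2], "yaw": 0, "hand": 0.2}, {"slide": [0, 0, -2], "yaw": 0, "hand": 0.2}, {"slide": [0, 0, -2], "yaw": 0, "hand": 0.2}])

```text
clock: 6.28
tcp_pos: [0.5374, 0.2321, 0.1113]
ee_rot: [-2.151, -2.29, 0.0]
ft_force: [0.4, -0.1, -3.4]
opening: 0.0396
grip_force: 46.7
```

Run:
```python
from h import *
st()
```

```text
6.2833 tcp [537.4 232.1 111.3] yaw 3.59 F [ 0.4 -0.1 -3.4] T [ 0.   -0.02  0.04] op 0.0396 g 46.7 q6 0.21
```

play_rows(steps=[{"slide": [0, 0, -0.5], "yaw": 0, "hand": 0.2}, {"slide": [0, 0, -1], "yaw": 0, "hand": 0.2}, {"slide": [0, 0, -1.5], "yaw": 0, "hand": 0.2}, {"slide": [0, 0, -2], "yaw": 0, "hand": 0.2}, {"slide": [0, 0, -2.5], "yaw": 0, "hand": 0.2}, {"slide": [0, 0, -3], "yaw": 0, "hand": 0.2}, {"slide": [0, 0, -3.5], "yaw": 0, "hand": 0.2}, {"slide": [0, 0, -3.5], "yaw": 0, "hand": 0.2}, {"slide": [0, 0, -3.5], "yaw": 0, "hand": 0.2}, {"slide": [0, 0, -3.5], "yaw": 0, "hand": 0.2}])

```text
clock: 7.12
tcp_pos: [0.5374, 0.232, 0.1078]
ee_rot: [-2.151, -2.29, 0.0]
ft_force: [-0.2, 0.0, -3.4]
opening: 0.0397
grip_force: 46.7
```

Run:
```python
from h import *
st()
```

```text
7.1167 tcp [537.4 232.  107.8] yaw 3.59 F [-0.2  0.  -3.4] T [ 0.04  0.03 -0.  ] op 0.0397 g 46.7 q6 0.21
```

Going in freely; 2.5 mm left to the plate.

play_rows(steps=[{"slide": [0, 0, -0.5], "yaw": 0, "hand": 0.2}, {"slide": [0, 0, -1], "yaw": 0, "hand": 0.2}, {"slide": [0, 0, -1.3], "yaw": 0, "hand": 0.2}, {"slide": [0, 0, -1.6], "yaw": 0, "hand": 0.2}, {"slide": [0, 0, -1.9], "yaw": 0, "hand": 0.2}, {"slide": [0, 0, -2.2], "yaw": 0, "hand": 0.2}, {"slide": [0, 0, -2.4], "yaw": 0, "hand": 0.2}, {"slide": [0, 0, -2.4], "yaw": 0, "hand": 0.2}, {"slide": [0, 0, -2.4], "yaw": 0, "hand": 0.2}, {"slide": [0, 0, -2.4], "yaw": 0, "hand": 0.2}])

```text
clock: 7.95
tcp_pos: [0.5374, 0.232, 0.1054]
ee_rot: [-2.151, -2.29, 0.0]
ft_force: [-0.4, -0.7, -2.1]
opening: 0.0392
grip_force: 46.8
```

Run:
```python
from h import *
st()
```

```text
7.95 tcp [537.4 232.  105.4] yaw 3.59 F [-0.4 -0.7 -2.1] T [ 0.05  0.03 -0.06] op 0.0392 g 46.8 q6 0.21
```

play_rows(steps=[{"slide": [0, 0, -0.1], "yaw": 0, "hand": 0.2}, {"slide": [0, 0, -0.2], "yaw": 0, "hand": 0.2}, {"slide": [0, 0, -0.3], "yaw": 0, "hand": 0.2}, {"slide": [0, 0, -0.4], "yaw": 0, "hand": 0.2}, {"slide": [0, 0, -0.5], "yaw": 0, "hand": 0.2}, {"slide": [0, 0, -0.5], "yaw": 0, "hand": 0.2}, {"slide": [0, 0, -0.5], "yaw": 0, "hand": 0.2}, {"slide": [0, 0, -0.5], "yaw": 0, "hand": 0.2}, {"slide": [0, 0, -0.5], "yaw": 0, "hand": 0.2}, {"slide": [0, 0, -0.5], "yaw": 0, "hand": 0.2}])

```text
clock: 8.78
tcp_pos: [0.5374, 0.2321, 0.1053]
ee_rot: [2.151, 2.29, 0.0]
ft_force: [-3.7, -1.6, 4.9]
opening: 0.0395
grip_force: 47.7
```

Run:
```python
from h import *
st()
snap('side','d3'); snap('scene','s3')
a=cv2.imread('pics/s3.png')[170:280,325:435];b=cv2.imread('pics/d3.png')[110:220,270:370]
o=np.zeros((550,800,3),np.uint8);o[:440,:440]=cv2.resize(a,None,fx=4,fy=4,interpolation=2);o[:396,440:]=cv2.resize(b,None,fx=3.6,fy=3.6,interpolation=2);cv2.imwrite('pics/c3.png',o)
```

```text
8.7833 tcp [537.4 232.1 105.3] yaw 3.59 F [-3.7 -1.6  4.9] T [-0.18  0.63  0.03] op 0.0395 g 47.7 q6 0.21
```

View pics/c3.png

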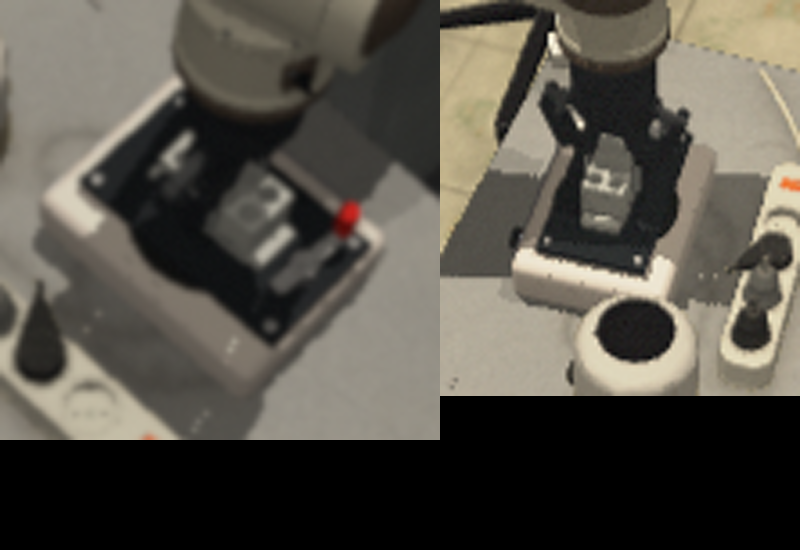

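play_rows(steps=[{"slide": [0, 0, 0.4], "yaw": 0, "hand": 0.2}, {"slide": [0, 0, 0.4], "yaw": 0, "hand": 0.6}, {"slide": [0, 0, 0.4], "yaw": 0, "hand": 1}, {"slide": [0, 0, 0.4], "yaw": 0, "hand": 1}, {"slide": [0, 0, 0.4], "yaw": 0, "hand": 1}, {"slide": [0, 0, 5], "yaw": 0, "hand": 1}, {"slide": [0, 0, 15], "yaw": 0, "hand": 1}, {"slide": [0, 0, 35], "yaw": 0, "hand": 1}, {"slide": [0, 0, 60], "yaw": 0, "hand": 1}, {"slide": [0, 0, 90], "yaw": 0, "hand": 1}])

```text
clock: 9.72
tcp_pos: [0.5369, 0.2319, 0.1958]
ee_rot: [-2.15, -2.289, 0.002]
ft_force: [0.9, 0.4, -0.2]
opening: 0.0853
grip_force: 0.0
```

play_rows(steps=[{"slide": [-10, 15, 5], "yaw": 7, "hand": 0.5}, {"slide": [-20, 25, 5], "yaw": 14, "hand": 0.4}, {"slide": [-30, 35, 5], "yaw": 21, "hand": 0.4}, {"slide": [-40, 45, 5], "yaw": 28, "hand": 0.4}, {"slide": [-40, 55, 5], "yaw": 35, "hand": 0.4}, {"slide": [-40, 65, 5], "yaw": 42, "hand": 0.4}, {"slide": [-40, 71, 5], "yaw": 49, "hand": 0.4}, {"slide": [-40, 71, 5], "yaw": 56, "hand": 0.4}, {"slide": [-40, 71, 5], "yaw": 63, "hand": 0.4}, {"slide": [-40, 71, 5], "yaw": 70, "hand": 0.4}])

```text
clock: 10.55
tcp_pos: [0.4974, 0.3033, 0.2009]
ee_rot: [0.438, 3.11, 0.0]
ft_force: [0.4, -0.7, -0.2]
opening: 0.0341
grip_force: 0.0
```

Run:
```python
from h import *
st();snap('wrist','w5')
for p in ((.4973,.3002,.115),(.5332,.3025,.086)): print(px('w5',p))
```

```text
10.55 tcp [497.4 303.3 200.9] yaw 73.96 F [ 0.4 -0.7 -0.2] T [ 0.02 -0.03 -0.03] op 0.0341 g 0.0 q6 -0.88
[307.77022181 220.33163279]
[324.02798206 247.59730094]
```

View pics/w5.png

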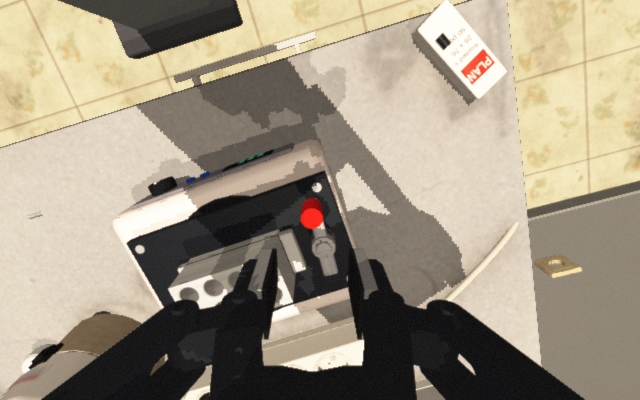

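Run:
```python
from h import *
print(pt('w5',313,216,.115),pt('w5',323,238,.09),pt('w5',331,272,.084)); st()
i=cv2.imread('pics/w5.png')[180:310,160:360];cv2.imwrite('pics/c5.png',cv2.resize(i,None,fx=4,fy=4,interpolation=2))
```

```text
[0.49532853 0.30435446 0.115     ] [0.52340006 0.30425101 0.09      ] [0.55644361 0.3019556  0.084     ]
10.6 tcp [497.4 303.2 200.9] yaw 74.54 F [ 1.1 -0.6 -1.1] T [0.01 0.   0.02] op 0.0342 g 0.0 q6 -0.89
```

View pics/c5.png

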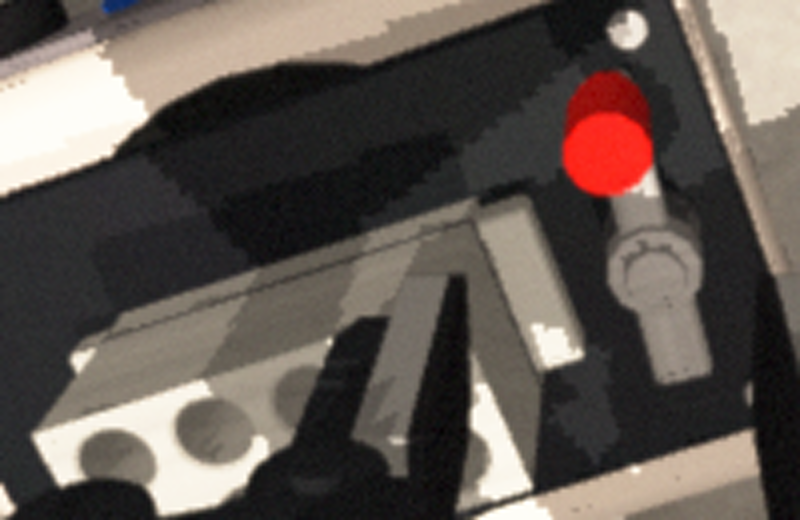

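play_rows(steps=[{"slide": [0, 1.5, 0], "yaw": 6.5, "hand": 0.4}, {"slide": [0, 1.5, -10], "yaw": 13, "hand": 0.4}, {"slide": [0, 1.5, -25], "yaw": 13, "hand": 0.4}, {"slide": [0, 1.5, -40], "yaw": 13, "hand": 0.4}, {"slide": [0, 1.5, -52], "yaw": 13, "hand": 0.4}, {"slide": [0, 1.5, -62], "yaw": 13, "hand": 0.4}, {"slide": [0, 1.5, -70], "yaw": 13, "hand": 0.4}, {"slide": [0, 1.5, -76], "yaw": 13, "hand": 0.4}, {"slide": [0, 1.5, -80], "yaw": 13, "hand": 0.4}, {"slide": [0, 1.5, -80], "yaw": 13, "hand": 0.35}])

```text
clock: 11.43
tcp_pos: [0.4973, 0.3045, 0.1193]
ee_rot: [-0.094, -3.14, 0.001]
ft_force: [-0.9, -0.0, -1.0]
opening: 0.03
grip_force: 0.0
```

Run:
```python
from h import *
s=st()
pv=np.array([533.2,302.5]);k0=3.6
for th in np.radians([7,17,27,37,47,57,67,77,87,90,95]):
    a=np.radians(k0);ux=np.array([np.cos(a),np.sin(a)]);uy=np.array([-np.sin(a),np.cos(a)])
    k=pv+36*(-ux*np.cos(th)+uy*np.sin(th));print(np.degrees(th).round(),(k-s['tcp_pos'][:2]*1e3).round(1),'yaw',round(90+k0-np.degrees(th),1))
```

```text
11.4333 tcp [497.3 304.5 119.3] yaw 86.57 F [-0.9 -0.  -1. ] T [-0.    0.06  0.02] op 0.03 g 0.0 q6 -1.09
7.0 [-0.   0.2] yaw 86.6
17.0 [0.9 6.4] yaw 76.6
27.0 [ 2.9 12.3] yaw 66.6
37.0 [ 5.9 17.8] yaw 56.6
47.0 [ 9.8 22.8] yaw 46.6
57.0 [14.5 26.9] yaw 36.6
67.0 [19.8 30.2] yaw 26.6
77.0 [25.6 32.5] yaw 16.6
87.0 [31.8 33.8] yaw 6.6
90.0 [33.7 34. ] yaw 3.6
95.0 [36.8 34. ] yaw -1.4
```

play_rows(steps=[{"slide": [0, 0, 0], "yaw": 0, "hand": 0.27}, {"slide": [0.4, 3, 0], "yaw": -5, "hand": 0.27}, {"slide": [0.9, 6.4, 0], "yaw": -10, "hand": 0.27}, {"slide": [1.9, 9.4, 0], "yaw": -15, "hand": 0.27}, {"slide": [2.9, 12.3, 0], "yaw": -20, "hand": 0.27}, {"slide": [4.3, 15.1, 0], "yaw": -25, "hand": 0.27}, {"slide": [5.9, 17.8, 0], "yaw": -30, "hand": 0.27}, {"slide": [7.8, 20.3, 0], "yaw": -35, "hand": 0.27}, {"slide": [9.8, 22.8, 0], "yaw": -40, "hand": 0.27}, {"slide": [9.8, 22.8, 0], "yaw": -40, "hand": 0.27}])

```text
clock: 12.27
tcp_pos: [0.5076, 0.3276, 0.1205]
ee_rot: [1.168, 2.916, 0.001]
ft_force: [-0.4, -0.1, 0.2]
opening: 0.023
grip_force: 0.0
```

play_rows(steps=[{"slide": [2.2, 2.2, 0], "yaw": -5, "hand": 0.27}, {"slide": [4.7, 4.1, 0], "yaw": -10, "hand": 0.27}, {"slide": [7.3, 5.8, 0], "yaw": -15, "hand": 0.27}, {"slide": [10, 7.4, 0], "yaw": -20, "hand": 0.27}, {"slide": [12.9, 8.7, 0], "yaw": -25, "hand": 0.27}, {"slide": [15.8, 9.7, 0], "yaw": -30, "hand": 0.27}, {"slide": [18.8, 10.4, 0], "yaw": -35, "hand": 0.27}, {"slide": [22, 11, 0], "yaw": -40, "hand": 0.27}, {"slide": [23.9, 11.2, 0], "yaw": -43, "hand": 0.27}, {"slide": [23.9, 11.2, 0], "yaw": -43, "hand": 0.27}])

```text
clock: 13.1
tcp_pos: [0.5313, 0.3385, 0.1202]
ee_rot: [-2.151, -2.29, -0.0]
ft_force: [-1.0, -0.2, 0.4]
opening: 0.0233
grip_force: 0.3
```

Run:
```python
from h import *
st()
```

```text
13.1 tcp [531.3 338.5 120.2] yaw 3.59 F [-1.  -0.2  0.4] T [-0.02  0.17 -0.01] op 0.0233 g 0.3 q6 0.38
```

play_rows(steps=[{"slide": [0.5, 0, 0], "yaw": 0, "hand": 0.27}, {"slide": [1, 0, 0], "yaw": 0, "hand": 0.27}, {"slide": [1.5, 0, 0], "yaw": 0, "hand": 0.27}, {"slide": [2, 0, 0], "yaw": 0, "hand": 0.27}, {"slide": [2.5, 0, 0], "yaw": 0, "hand": 0.27}, {"slide": [3, 0, 0], "yaw": 0, "hand": 0.27}, {"slide": [3.3, 0, 0], "yaw": 0, "hand": 0.27}, {"slide": [3.5, 0, 0], "yaw": 0, "hand": 0.27}, {"slide": [3.5, 0, 0], "yaw": 0, "hand": 0.27}, {"slide": [3.5, 0, 0], "yaw": 0, "hand": 0.27}])

```text
clock: 13.93
tcp_pos: [0.5346, 0.3386, 0.1198]
ee_rot: [-2.151, -2.29, 0.0]
ft_force: [-2.1, 2.0, 0.9]
opening: 0.0232
grip_force: 1.0
```

Run:
```python
from h import *
st()
```

```text
13.9333 tcp [534.6 338.6 119.8] yaw 3.6 F [-2.1  2.   0.9] T [ 0.27  0.38 -0.05] op 0.0232 g 1.0 q6 0.38
```

Still light friction only; keep going to the stop.

play_rows(steps=[{"slide": [0.3, 0, 0], "yaw": 0, "hand": 0.27}, {"slide": [0.6, 0, 0], "yaw": 0, "hand": 0.27}, {"slide": [0.9, 0, 0], "yaw": 0, "hand": 0.27}, {"slide": [1.2, 0, 0], "yaw": 0, "hand": 0.27}, {"slide": [1.5, 0, 0], "yaw": 0, "hand": 0.27}, {"slide": [1.5, 0, 0], "yaw": 0, "hand": 0.27}, {"slide": [1.5, 0, 0], "yaw": 0, "hand": 0.27}, {"slide": [1.5, 0, 0], "yaw": 0, "hand": 0.27}, {"slide": [1.5, 0, 0], "yaw": 0, "hand": 0.27}, {"slide": [1.5, 0, 0], "yaw": 0, "hand": 0.27}])

```text
clock: 14.77
tcp_pos: [0.5356, 0.3387, 0.1198]
ee_rot: [-2.15, -2.29, 0.001]
ft_force: [-6.3, 3.3, 2.0]
opening: 0.0231
grip_force: 3.5
```

Run:
```python
from h import *
st()
```

```text
14.7667 tcp [535.6 338.7 119.8] yaw 3.6 F [-6.3  3.3  2. ] T [ 0.35  1.26 -0.  ] op 0.0231 g 3.5 q6 0.38
```

play_rows(steps=[{"slide": [0.4, 0, 0], "yaw": 0, "hand": 0.27}, {"slide": [0.8, 0, 0], "yaw": 0, "hand": 0.27}, {"slide": [0.8, 0, 0], "yaw": 0, "hand": 0.27}, {"slide": [0.8, 0, 0], "yaw": 0, "hand": 0.27}, {"slide": [0.8, 0, 0], "yaw": 0, "hand": 0.27}, {"slide": [0.8, 0, 0], "yaw": 0, "hand": 0.27}, {"slide": [0.8, 0, 0], "yaw": 0, "hand": 0.27}, {"slide": [0.8, 0, 0], "yaw": 0, "hand": 0.27}, {"slide": [0.8, 0, 0], "yaw": 0, "hand": 0.27}, {"slide": [0.8, 0, 0], "yaw": 0, "hand": 0.27}])

```text
clock: 15.6
tcp_pos: [0.5361, 0.3388, 0.1197]
ee_rot: [-2.149, -2.289, 0.002]
ft_force: [-10.5, 2.2, 2.8]
opening: 0.0229
grip_force: 4.8
```

play_rows(steps=[{"slide": [-2, 0, 0], "yaw": 0, "hand": 0.4}, {"slide": [-3, 0, 0], "yaw": 0, "hand": 0.5}, {"slide": [-3, 0, 0], "yaw": 0, "hand": 0.5}, {"slide": [-3, 0, 10], "yaw": 0, "hand": 0.5}, {"slide": [-3, 0, 25], "yaw": 0, "hand": 0.5}, {"slide": [-3, 0, 45], "yaw": 0, "hand": 0.5}, {"slide": [-3, 0, 70], "yaw": 0, "hand": 0.5}, {"slide": [-10, -30, 100], "yaw": 0, "hand": 0.5}, {"slide": [-20, -60, 120], "yaw": 0, "hand": 0.5}, {"slide": [-30, -90, 130], "yaw": 0, "hand": 0.5}])

```text
clock: 16.43
tcp_pos: [0.5071, 0.2478, 0.2536]
ee_rot: [2.148, 2.289, 0.005]
ft_force: [0.8, -0.5, 0.1]
opening: 0.0424
grip_force: 0.0
```

Run:
```python
from h import *
st();s=snap('wrist','w6')
print(px('w6',[.531,.3385,.115]),px('w6',[.538,.230,.114]))
i=cv2.imread('pics/w6.png')
cv2.imwrite('pics/c6.png',cv2.resize(i[:380,160:560],None,fx=1.5,fy=1.5,interpolation=2))
```

```text
16.4333 tcp [507.1 247.8 253.6] yaw 3.64 F [ 0.8 -0.5  0.1] T [-0.04  0.05  0.02] op 0.0424 g 0.0 q6 0.25
[352.31483541  79.50599192] [347.52289619 218.62693894]
```

View pics/c6.png

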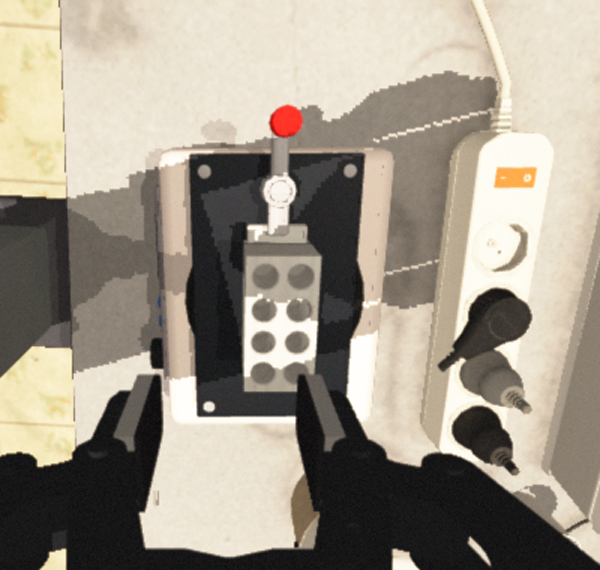

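The picture shows the knob straight toward +y (about 286,120 in the crop) and the finger over the ledge of the flat-seated block (about 277,228). The gripper is clear.

```bash
python3 -c "
from h import *
print(arm.hand_in())"
```

```text
the job is handed in; nothing more can be done
None
```

The tube block sits flat on the plate over both pins, the latch is turned to its stop with its finger over the block's foot, and the job is handed in at about 16.5 s; the hand-in returned no verdict.

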